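# Click the proud caps home on the slanted tube rack

## Task

Two of the capped sample tubes in the slanted rack have caps still standing proud of the rim. Take the cap-seating tool from its stand, set its cup squarely in line with each of those tubes and press, firmly but without ramming, until the cap clicks home flush like the others, using only the tool on the tubes; then hang the tool back in its fork as you found it and let go, leaving the things around the rack and stand where they are.

Things in the scene. Friction and masses are not known exactly. Their poses are not given: they have to be found in the camera images.
- tool: cap-seating hand tool, 110 mm long, 0.22 kg, hanging upright in its stand. Origin: centre of the open lower rim of its cup; +z runs from cup to handle. Aluminium cup, z = 0 to 12 mm: 31 mm outside, 25 mm inside diameter, flat pressing face 7 mm inside the rim (z = 7); tapers to a 14 mm steel stem, z = 18 to 60; round black collar of 40 mm diameter, z = 60 to 66. Round but for the handle.
- tool_handle (a point): middle of the tool's handle, on its axis 88 mm above the tool's origin: black, square, 26 x 26 mm, from the collar (z = 66 mm) to z = 110; its flats face the tool's own x and y axes. The collar, whose top is 22 mm below this point, can carry the fingertips' push.
- fork_seat (a point): where the tool's axis belongs in its stand: midway between two level aluminium prongs, at their top faces, 86 mm above the bench. When the tool hangs, its collar rests on the prongs, tool origin 60 mm below this point, z axes parallel. The fork is open towards this point's -x; 43 to 57 mm towards +x is the rear post, no higher than the prongs. Grey base plate 105 x 80 mm, 10 mm thick, fixed to the bench.
- fork_mouth (a point): mouth of the fork, 25 mm in front (-x) of the seat, at the same height: end of the prongs, which are 12 mm wide with a 22 mm gap. Each ends in a 4 mm long tip turned up 3 mm. The cup is wider than the gap, so the tool leaves and returns level through this mouth, lifted 6 to 12 mm for its collar to pass over the tips; 60 mm from the seat it is quite clear.
- rack: white plastic slanted tube rack fixed to the bench; base plate 135 x 206 mm. Origin: centre of its underside, z up. Its five places are in one row along its y at 36 mm pitch (y = -72 to 72 mm); every tube leans 32 degrees (0.56 rad) from vertical, its mouth towards the rack's -x. The tubes' feet lie at x = 40 mm, z = 30 mm.
- bottle: bystander: loose off-white bottle with a red cap, 72 mm diameter (neck narrower), 235 mm tall, beside one end of the rack. Origin: centre of its underside.
- jar: bystander: loose white screw-lid jar, 94 mm diameter, 91 mm tall, beside the other end of the rack. Origin: centre of its underside.
- timer: bystander: loose green bench timer 62 x 72 x 18 mm behind the stand. Origin: centre of its underside.
- carton: bystander: loose white carton 85 x 120 x 60 mm behind the middle. Origin: centre of its underside.
- tube_A: clear sample tube with a paper label, 16 mm diameter, 75 mm from foot to rim, held fast in one of the rack's places (any of the five). Origin: centre of its foot; +z runs along the tube to its mouth; x, z span the slant. Its orange push-in cap has a flat-topped round flange of 21 mm diameter, 9 mm thick: flange top at z = 84 mm when home, 92 mm when standing proud.
- tube_B: clear sample tube with a paper label, 16 mm diameter, 100 mm from foot to rim, held fast in one of the rack's places (any of the five). Origin: centre of its foot; +z runs along the tube to its mouth; x, z span the slant. Its orange push-in cap has a flat-topped round flange of 21 mm diameter, 9 mm thick: flange top at z = 109 mm when home, 117 mm when standing proud.
- tube_C: clear sample tube with a paper label, 16 mm diameter, 75 mm from foot to rim, held fast in one of the rack's places (any of the five). Origin: centre of its foot; +z runs along the tube to its mouth; x, z span the slant. Its orange push-in cap has a flat-topped round flange of 21 mm diameter, 9 mm thick: flange top at z = 84 mm when home, 92 mm when standing proud.
- tube_D: clear sample tube with a paper label, 16 mm diameter, 100 mm from foot to rim, held fast in one of the rack's places (any of the five). Origin: centre of its foot; +z runs along the tube to its mouth; x, z span the slant. Its orange push-in cap has a flat-topped round flange of 21 mm diameter, 9 mm thick: flange top at z = 109 mm when home, 117 mm when standing proud.
- tube_E: clear sample tube with a paper label, 16 mm diameter, 100 mm from foot to rim, held fast in one of the rack's places (any of the five). Origin: centre of its foot; +z runs along the tube to its mouth; x, z span the slant. Its orange push-in cap has a flat-topped round flange of 21 mm diameter, 9 mm thick: flange top at z = 109 mm when home, 117 mm when standing proud.
- cap_A (a joint): how far the cap of tube_A is pushed in, m: 0 = standing proud (8 mm of grey rubber plug shows between rim and flange), 0.008 = home, flange flush on the rim. It snaps: it resists up to about 15 N along the tube, springs back if let go before half way (0.004), past that it clicks home by itself and stays.
- cap_B (a joint): how far the cap of tube_B is pushed in, m: 0 = standing proud (8 mm of grey rubber plug shows between rim and flange), 0.008 = home, flange flush on the rim. It snaps: it resists up to about 15 N along the tube, springs back if let go before half way (0.004), past that it clicks home by itself and stays.
- cap_C (a joint): how far the cap of tube_C is pushed in, m: 0 = standing proud (8 mm of grey rubber plug shows between rim and flange), 0.008 = home, flange flush on the rim. It snaps: it resists up to about 15 N along the tube, springs back if let go before half way (0.004), past that it clicks home by itself and stays.
- cap_D (a joint): how far the cap of tube_D is pushed in, m: 0 = standing proud (8 mm of grey rubber plug shows between rim and flange), 0.008 = home, flange flush on the rim. It snaps: it resists up to about 15 N along the tube, springs back if let go before half way (0.004), past that it clicks home by itself and stays.
- cap_E (a joint): how far the cap of tube_E is pushed in, m: 0 = standing proud (8 mm of grey rubber plug shows between rim and flange), 0.008 = home, flange flush on the rim. It snaps: it resists up to about 15 N along the tube, springs back if let go before half way (0.004), past that it clicks home by itself and stays.
Mind the look-alikes: they are no part of the job. What is shaped like the part that bears fork_seat but green or red is not meant.

How it is judged:
By the outcome, as a careful person would: the job done as asked, in the order asked, and still so for the second after the job is handed in, with the robot touching nothing.
It also fails if it takes over 61 s, if anything falls off the work surface, if the arm or the gripper's body presses on something with over 40 N, if the wrist force passes 120 N, or if a joint passes its speed limit or range.

## Robot

A 6-joint arm with a two-finger parallel gripper is mounted at the origin on the work surface. World frame = base frame: x ahead of the robot, y to its left, z up, the work surface at z = 0. Lengths are in m, angles in rad, forces in N, time in s.
With the tool pointing down it reaches from about 0.275 to 0.75 m from the base axis. Payload 10.2 kg.
Tool frame: the origin (TCP) lies midway between the tips of the shut fingers; the grasp point (between the pads) lies 19 mm behind it; z points along the fingers, y is the line along which they close (so a half turn about z gives the same grasp; the last joint's range is limited). The gripper opens to 88 mm and grips with 3 to 60 N. Pads are 18 mm wide; open, the fingers measure 123 mm over their backs; the gripper's body (75 mm by 187 mm) begins 45 mm behind the grasp point.
Start: joints at [0.95, 0.313, 1.498, -0, 1.331, -0.223], TCP at [0.203, 0.484, 0.239] pointing down, gripper open.
Joint ranges: [-2.94, 2.94], [-0.97, 2.17], [0.19, 2.56], [-1.23, 4.37], [0.02, 3.11], [-2.88, 2.88]. Speed limits (rad/s): [2.39, 2.39, 3.01, 3.14, 3.14, 3.14].

## Interface

Orientations are given as a unit quaternion [x, y, z, w].
In Python, from bench import ctrl gives the robot as it stands. The module is installed in compiled form; this text tells all that it offers.
- The arm moves only by the tool jog_arm, never from a script. Its argument "motion" is a list of rows, each a list of 7 numbers: the finger opening in mm, from 0 to 88.1, then the shift along the tool's x, y, z in mm, then the turn, a rotation vector about the tool's x, y, z in rad. In form: [[claw, x, y, z, rx, ry, rz], ...]. A call has 1 to 5 rows; each row is the pose to reach, as a shift and turn from the pose commanded when the call began, along the tool's axes at that moment; what a row does not reach only later rows make up. A row lasts 1/12 s, in which the tool goes at most 41.7 mm and 7.16 degrees, less where a joint would pass 70% of its speed; a pose out of reach is approached as far as the arm can. A call with a gripper value outside its range is refused whole. The fingers move at their own pace and stop on an object; "force" is the grip in N (left out, the last holds). Time passes only in rows, so rows that repeat a pose let the fingers close. It gives the time, the measured TCP pose, the force, the opening and the grip force at its end, in the units of the state.
- ctrl.sense(): the state, without advancing time (a new reading comes with each control period).
- ctrl.snapshot(name): name is "scene" or "top" or "wrist"; returns a dict with "color" (420x560x3 uint8, blue, green, red), "camera_matrix" (3x3 intrinsics, pixels), "extrinsics" (4x4, takes a point from camera to world coordinates). Camera axes: x right, y down, z forward; pixel columns grow to the right and rows downward; lengths in m; the calibration is good to about 2 mm. A picture is of the moment at which its call begins. There is no depth.
- ctrl.job_done(): hands the job in; it is judged then, once.
The state is a dict: "time_s": time; "joints": joint angles; "dq": joint speeds; "effort": joint torques, N m; "eef_pos": TCP position; "orientation": TCP orientation; "force": force on the tool from outside, world axes, zero at the start; "wrist_torque": the same for the moment, N m; "opening": finger opening in m; "finger_force": force on a finger pad.
Only numpy, scipy, OpenCV 4.12 (cv2) and the standard library are available. Lean on these libraries where they do the work, as an engineer would, in place of code of your own. Each camera call takes 0.05 s, during which the arm holds its last target. There are 200 camera calls.

## Working session

There is one attempt and no reset: what is moved stays moved. The work goes in short steps, Python scripts to look and compute and a tool call to move; the robot and the scene stay as the last step left them, time stands still between calls to the robot, and variables do not carry over. Pictures are saved under pics/ and viewed, at most 10 in all, crops included, and the job is handed in when it is done.

Besides the shell and the picture viewer there is one more tool, called as name(argument=value, ...), one argument or row to a line, values as JSON. jog_arm: Moves the arm, as the interface text tells. Its arguments: {"type":"object","properties":{"motion":{"type":"array"},"force":{"type":"number"}},"required":["motion"]}

```bash
mkdir -p pics
cat > h.py <<'E'
import numpy as np, cv2
from bench import ctrl
from scipy.spatial.transform import Rotation as R
def snap(n,f):
    s=ctrl.snapshot(n); cv2.imwrite(f'pics/{f}.png',s['color']); np.savez(f'pics/{f}.npz',K=s['camera_matrix'],E=s['extrinsics']); return s
def load(f):
    d=np.load(f'pics/{f}.npz'); return d['K'],d['E']
def ray(f,u,v):
    K,E=load(f); d=E[:3,:3]@np.linalg.inv(K)@[u,v,1]; return E[:3,3],d/np.linalg.norm(d)
def atz(f,u,v,z):
    o,d=ray(f,u,v); return o+d*(z-o[2])/d[2]
def proj(f,P):
    K,E=load(f); p=(np.atleast_2d(P)-E[:3,3])@E[:3,:3]; q=p@K.T; return q[:,:2]/q[:,2:]
def tri(*obs):
    A=0;b=0
    for f,u,v in obs:
        o,d=ray(f,u,v); M=np.eye(3)-np.outer(d,d); A=A+M; b=b+M@o
    return np.linalg.solve(A,b)
E
python3 - <<'E'
from h import *
a=snap('scene','s0');b=snap('top','t0');snap('wrist','w0')
for f in('s0','t0'): K,E=load(f);print(K[0,0],E.round(3).tolist())
print(ctrl.sense())
a,b=a['color'],b['color']
cv2.imwrite('pics/both.png',cv2.resize(np.vstack([a,b]),None,fx=.714,fy=.714))
E
```

```text
526.9405322907011 [[-0.215, 0.538, -0.815, 1.557], [0.976, 0.099, -0.193, 0.194], [-0.023, -0.837, -0.546, 0.739], [0.0, 0.0, 0.0, 1.0]]
435.0924187647558 [[0.004, -0.99, 0.141, 0.472], [-1.0, -0.0, 0.025, -0.049], [-0.024, -0.141, -0.99, 1.246], [0.0, 0.0, 0.0, 1.0]]
{'time_s': 0.15, 'joints': array([ 9.49615060e-01,  3.13298320e-01,  1.49820092e+00,  3.48326475e-05,
        1.33099456e+00, -2.23369884e-01]), 'dq': array([-6.83508646e-05, -1.84074500e-03, -3.51402097e-04,  1.00539667e-03,
        1.76566429e-03,  8.15309178e-04]), 'effort': array([ 5.86099886e-04, -4.02309358e+01, -2.52316117e+01,  6.94405334e-02,
        3.44161433e-02, -5.67258633e-05]), 'eef_pos': array([0.2032777 , 0.48387276, 0.23832759]), 'orientation': array([ 1.97600759e-01,  9.80282478e-01, -4.04062002e-04, -2.00092081e-04]), 'force': array([ 0.25991414, -0.25232378,  0.15640589]), 'wrist_torque': array([0.00718924, 0.01816548, 0.01649814]), 'finger_force': 0.0, 'opening': 0.08799632715519216}
```

View pics/s0.png

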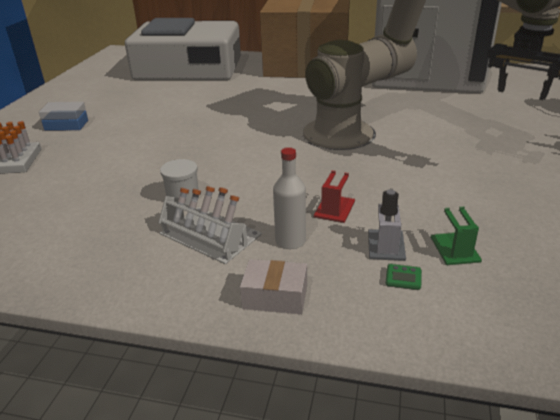

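View pics/t0.png

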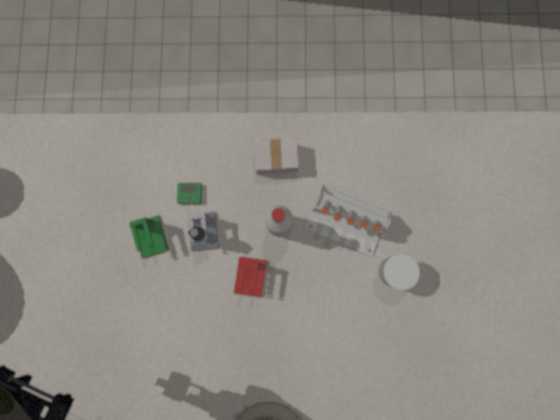

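The scene view shows the rack at (210,220), the bottle at (289,200), the jar at (180,180), the carton at (275,285) and the timer at (404,276). The tool is at (390,205) in the grey stand.

Look-alikes:
- Red stand at (335,200), not wanted.
- Green stand at (460,238), not wanted.
- Grey stand holding the black-handled tool at (388,230), which I choose.
- The other rack at (12,148) is off the job. The white rack at (210,220) is the one.

The next picture is a close crop to check this.

Run:
```python
from h import *
a=cv2.imread('pics/s0.png');b=cv2.imread('pics/t0.png')
def c(i,x,y,w,h): return cv2.resize(cv2.convertScaleAbs(i[y:y+h,x:x+w],alpha=1.3),(400,300),interpolation=cv2.INTER_CUBIC)
o=np.vstack([np.hstack([c(a,150,170,120,90),c(a,340,180,120,90)]),np.hstack([c(b,300,180,100,75),c(b,160,190,80,60)])])
cv2.imwrite('pics/c0.png',o)
```

```text
(no output)
```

View pics/c0.png

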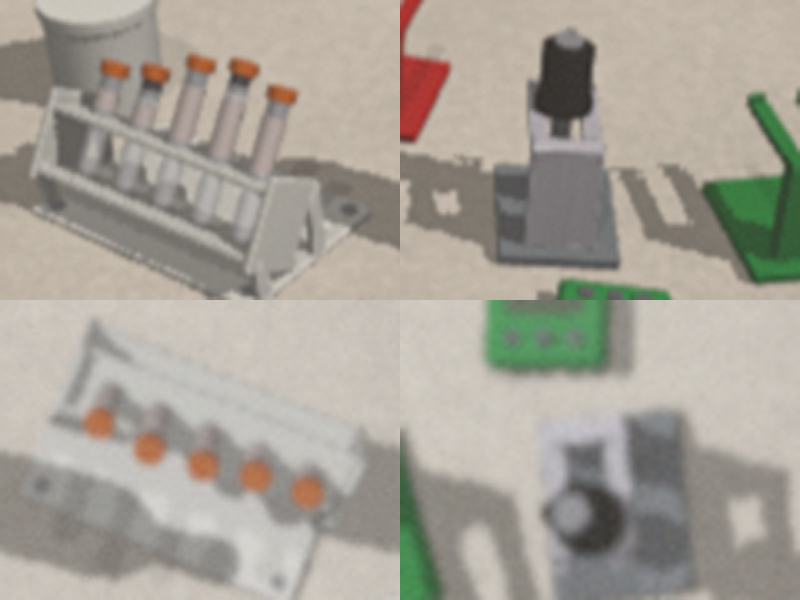

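The white rack's caps sit in the scene view at about (184,191), (196,192), (210,189), (223,190) and (235,199). Dark plug shows under the 2nd and 4th. The grey stand's fork opens towards the robot, with its post on the far side, and the tool's handle top is at scene (391,191) and top (195,233). Next come rough positions, then a closer look with the wrist camera.

Run:
```python
from h import *
S=lambda x,y,ox,oy,s:(ox+x/s,oy+y/s)
t=tri(('s0',*S(170,38,340,180,3.333)),('t0',*S(172,215,160,190,5)))
print('handle top',t.round(3))
sc=[(115,68),(155,73),(200,63),(242,67),(282,94)]
tp=[(308,193),(256,176),(203,165),(150,149),(100,123)]
for n in range(5):
    for order in (tp,tp[::-1]): 
        f=('s0',*S(*sc[n],150,170,3.333)); g=('t0',*S(*order[n],300,180,4))
        p=tri(f,g); print(n,p.round(3),(proj('t0',p)-np.array(g[1:])).round(1))
# stand plate corners, near edge bottom
for u,v in [(497,262),(617,264)]: print('plate',atz('s0',*S(u-400,v,340,180,3.333),0).round(3))
# plate corners in top: far-left hidden; right side
for u,v in [(690,412),(693,588),(553,598)]: print('plateT',atz('t0',*S(u-400,v-300,160,190,5),.01).round(3))
for u,v in [(545,425)]: print('forkT',atz('t0',*S(u-400,v-300,160,190,5),.086).round(3))
K,E=load('w0');print(E.round(3).tolist(),K[0,0])
s=ctrl.sense();M=np.eye(4);M[:3,:3]=R.from_quat(s['orientation']).as_matrix();M[:3,3]=s['eef_pos']
print((np.linalg.inv(M)@E).round(3).tolist())
```

```text
handle top [0.559 0.188 0.134]
0 [ 0.576 -0.288  0.095] [[-0.2  0.1]]
0 [ 0.637 -0.198  0.141] [[19.5 -8. ]]
1 [ 0.586 -0.253  0.101] [[-0.2  0.1]]
1 [ 0.612 -0.21   0.12 ] [[10.5 -3.8]]
2 [ 0.592 -0.216  0.116] [[-0.2  0.1]]
2 [ 0.592 -0.216  0.116] [[-0.2  0.1]]
3 [ 0.602 -0.182  0.123] [[-0.  0.]]
3 [ 0.578 -0.223  0.108] [[-11.3   3.1]]
4 [ 0.619 -0.149  0.116] [[-0.4  0.1]]
4 [ 0.564 -0.231  0.084] [[-22.6   5. ]]
plate [0.631 0.157 0.   ]
plate [0.619 0.234 0.   ]
plateT [0.629 0.147 0.01 ]
plateT [0.528 0.143 0.01 ]
plateT [0.522 0.223 0.01 ]
forkT [0.612 0.213 0.086]
[[0.387, 0.888, 0.25, 0.139], [0.922, -0.372, -0.106, 0.513], [-0.001, 0.271, -0.962, 0.384], [0.0, 0.0, 0.0, 1.0]] 361.57948724282375
[[0.0, -0.962, -0.272, 0.07], [1.0, 0.0, -0.0, 0.001], [0.0, -0.272, 0.962, -0.145], [0.0, 0.0, 0.0, 1.0]]
```

```bash
cat >> h.py <<'E'
def cur():
    s=ctrl.sense(); return s['eef_pos'],R.from_quat(s['orientation']),s
def go(p,Rt=None,p0=None,R0=None):
    a,b,_=cur(); p0=a if p0 is None else p0; R0=b if R0 is None else R0; Rt=R0 if Rt is None else Rt
    d=R0.inv().apply(np.array(p)-p0)*1000; r=(R0.inv()*Rt).as_rotvec()
    print('shift mm',d.round(1),'norm',np.linalg.norm(d).round(1),'rot',r.round(4)); return d,r
def down(yaw): # tool z down, tool x at heading yaw
    c,s=np.cos(yaw),np.sin(yaw); return R.from_matrix(np.array([[c,s,0],[s,-c,0],[0,0,-1]]))
E
python3 - <<'E'
from h import *
go([.49,.185,.25],down(np.radians(185)))
E
```

```text
shift mm [-380.1 -164.5  -11.6] norm 414.3 rot [-8.000e-04 -4.000e-04 -4.851e-01]
```

jog_arm(
  motion=[
    [88, -38, -16, -1, 0, 0, 0],
    [88, -76, -33, -2, 0, 0, 0],
    [88, -114, -49, -3, 0, 0, 0],
    [88, -152, -66, -5, 0, 0, 0],
    [88, -190, -82, -6, 0, 0, 0],
  ],
)

```text
time_s: 0.57
eef_pos: [0.3476, 0.3331, 0.2448]
orientation: [0.197, 0.98, -0.0, 0.0]
force: [1.4, 0.3, -0.7]
opening: 0.0878
finger_force: 0.0
```

jog_arm(
  motion=[
    [88, -38, -16, -1, 0, 0, -0.1],
    [88, -76, -33, -2, 0, 0, -0.2],
    [88, -114, -49, -3, 0, 0, -0.3],
    [88, -152, -66, -5, 0, 0, -0.4],
    [88, -190, -82, -6, 0, 0, -0.485],
  ],
)

```text
time_s: 0.98
eef_pos: [0.4912, 0.1837, 0.2508]
orientation: [-0.046, 0.999, -0.0, -0.0]
force: [0.8, 0.3, 0.8]
opening: 0.088
finger_force: 0.0
```

jog_arm(
  motion=[
    [88, 0, 0, 0, 0, 0, 0],
    [88, 0, 0, 0, 0, 0, 0],
  ],
)

```text
time_s: 1.15
eef_pos: [0.491, 0.1842, 0.2501]
orientation: [-0.042, 0.999, -0.0, -0.001]
force: [-1.1, 0.5, -0.8]
opening: 0.088
finger_force: 0.0
```

Run:
```python
from h import *
s=snap('wrist','w1'); print(cur()[0],cur()[1].as_matrix().round(3).tolist(), cur()[2]['time_s'])
b=np.array([.56,-.2,.30]); go(b,down(np.radians(165)))
i=cv2.resize(cv2.convertScaleAbs(s['color'],alpha=1.3),(800,600),interpolation=cv2.INTER_CUBIC);cv2.imwrite('pics/w1b.png',i)
```

```text
[0.49010059 0.18537892 0.25029538] [[-0.996, -0.085, -0.001], [-0.085, 0.996, 0.0], [0.001, 0.0, -1.0]] 1.2
shift mm [ -36.8 -389.9  -49.8] norm 394.8 rot [ 0.     -0.0011  0.3469]
```

View pics/w1b.png

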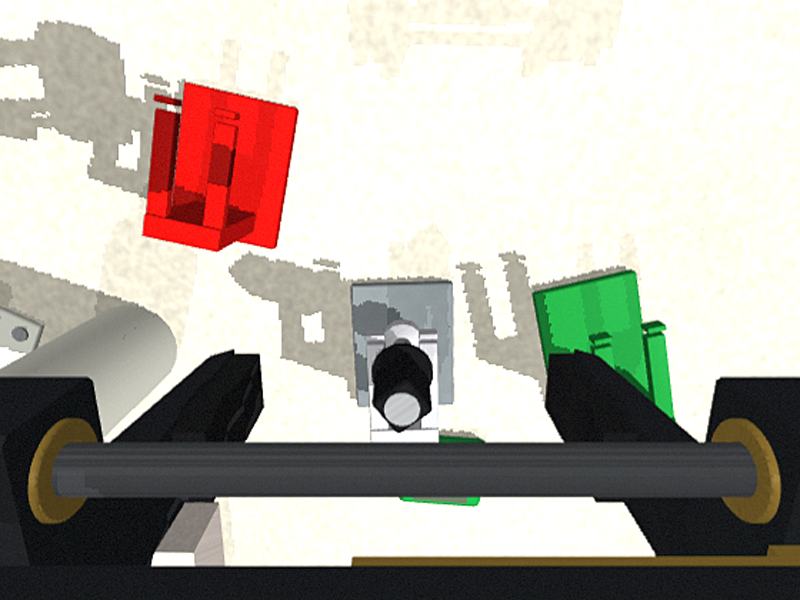

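The wrist view (image up is towards the robot) shows the handle top at (404,409) and the plate's front corners at (352,283) and (453,281). The red stand is at (220,165) and the green at (610,340). The crossbar hides the rear, so I'll move the hand over the stand.

jog_arm(
  motion=[
    [88, -20, 0, 0, 0, 0, 0],
    [88, -40, 0, 0, 0, 0, 0],
    [88, -60, 0, 0, 0, 0, 0],
    [88, -60, 0, 0, 0, 0, 0],
    [88, -60, 0, 0, 0, 0, 0],
  ],
)

```text
time_s: 1.62
eef_pos: [0.5493, 0.192, 0.2502]
orientation: [-0.044, 0.999, 0.0, -0.001]
force: [0.5, 0.3, -0.5]
opening: 0.0879
finger_force: 0.0
```

Run:
```python
from h import *
s=snap('wrist','w2'); print(cur()[0])
i=cv2.convertScaleAbs(s['color'][100:310,140:420],alpha=.85)
cv2.imwrite('pics/w2b.png',cv2.resize(i,(800,600),interpolation=cv2.INTER_CUBIC))
```

```text
[0.54891002 0.19187964 0.25054788]
```

View pics/w2b.png

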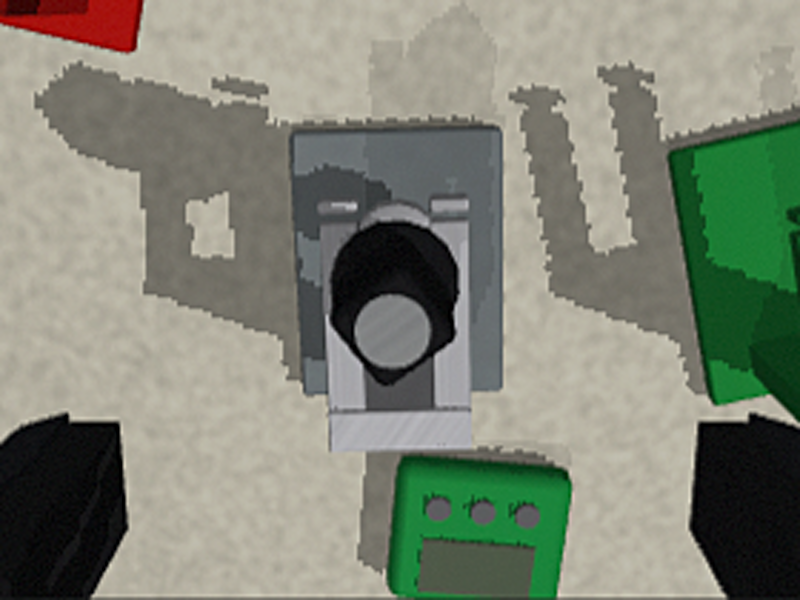

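Run:
```python
from h import *
go([.545,-.205,.29],down(np.radians(165)))
```

```text
shift mm [  38.9 -395.   -39.5] norm 398.9 rot [-1.000e-04 -8.000e-04  3.501e-01]
```

The close view confirms the grey stand. The prong tips are at (338,207) and (450,205) and the post's top spans (330–472, 410–450). The handle is turned about 40° to the fork, with corners at (333,312), (388,384) and (455,328).

Run:
```python
from h import *
k=280/800
P=lambda u,v,z: atz('w2',140+u*k,100+v*k,z)
Z=.086
bl,br=P(330,451,Z),P(472,450,Z); tl,tr=P(318,202,.089),P(469,196,.089)
print('back',bl.round(4),br.round(4),np.linalg.norm(bl-br),'tip',tl.round(4),tr.round(4),np.linalg.norm(tl-tr))
m0,m1=(bl+br)/2,(tl+tr)/2; d=m0-m1; print('len',np.linalg.norm(d[:2]),'yaw',np.degrees(np.arctan2(d[1],d[0])))
x=d[:2]/np.linalg.norm(d[:2]); print('seat from back',m0[:2]-.057*x,'from tip',m1[:2]+.025*x)
q=[P(a,b,.010) for a,b in[(291,128),(501,127),(503,390),(305,394)]]
for i in range(4):
    e=q[(i+1)%4]-q[i];print('plate',q[i].round(4),np.linalg.norm(e).round(4),np.degrees(np.arctan2(e[1],e[0])).round(1))
g=cv2.imread('pics/w2.png'); g=cv2.resize(g[100:310,140:420],(800,600),interpolation=cv2.INTER_CUBIC)
print('top disc ctr',P(393,330,.136).round(4), 'disc dia', np.linalg.norm(P(355,330,.136)-P(431,330,.136)))
m=(g.max(2)<60).astype(np.uint8); m[:, :300]=0; m[:,490:]=0; m[400:]=0; m[:200]=0
c=max(cv2.findContours(m,cv2.RETR_EXTERNAL,cv2.CHAIN_APPROX_NONE)[0],key=cv2.contourArea)
a=cv2.approxPolyDP(c,3,True)[:,0]
w=np.array([P(*p,.136) for p in a])
for i in range(len(a)):
    e=w[(i+1)%len(a)]-w[i]; print(a[i],w[i].round(4),'len',np.linalg.norm(e).round(4),'ang',np.degrees(np.arctan2(e[1],e[0])).round(1))
```

```text
back [0.6209 0.1747 0.086 ] [0.6165 0.2207 0.086 ] 0.04613979632801607 tip [0.5389 0.1657 0.089 ] [0.5331 0.2107 0.089 ] 0.04539103025928512
len 0.08325750989400145 yaw 6.52978562031701
seat from back [0.56206229 0.19121687] from tip [0.56081294 0.19107387]
plate [0.5272 0.1484 0.01  ] 0.0778 95.3
plate [0.5199 0.2259 0.01  ] 0.1039 6.9
plate [0.6231 0.2384 0.01  ] 0.0788 -83.7
plate [0.6318 0.16   0.01  ] 0.1052 -173.6
top disc ctr [0.5622 0.1909 0.136 ] disc dia 0.020020584952453208
[408 222] [0.533  0.1923 0.136 ] len 0.0082 ang -84.9
[376 222] [0.5337 0.1842 0.136 ] len 0.0051 ang -60.7
[358 230] [0.5362 0.1797 0.136 ] len 0.0074 ang -36.9
[339 251] [0.5422 0.1753 0.136 ] len 0.0073 ang -12.6
[331 277] [0.5493 0.1737 0.136 ] len 0.0128 ang 5.1
[332 324] [0.562  0.1748 0.136 ] len 0.0215 ang 42.4
[382 385] [0.5778 0.1893 0.136 ] len 0.0027 ang 95.1
[392 385] [0.5776 0.192  0.136 ] len 0.0133 ang 131.7
[432 357] [0.5688 0.2019 0.136 ] len 0.0086 ang 143.1
[454 334] [0.5619 0.2071 0.136 ] len 0.0061 ang -166.8
[451 312] [0.5559 0.2057 0.136 ] len 0.0057 ang 167.1
[458 292] [0.5504 0.2069 0.136 ] len 0.0073 ang -170.1
[456 265] [0.5432 0.2057 0.136 ] len 0.0053 ang -148.4
[447 247] [0.5387 0.2029 0.136 ] len 0.0068 ang -128.8
[428 229] [0.5344 0.1976 0.136 ] len 0.0054 ang -104.5
```

jog_arm(
  motion=[
    [88, 4, -39, -4, 0, 0, 0.07],
    [88, 8, -79, -8, 0, 0, 0.14],
    [88, 12, -118, -12, 0, 0, 0.21],
    [88, 16, -158, -16, 0, 0, 0.28],
    [88, 20, -197, -20, 0, 0, 0.35],
  ],
)

```text
time_s: 2.08
eef_pos: [0.5458, -0.0079, 0.2714]
orientation: [0.132, 0.991, 0.0, 0.0]
force: [0.2, 0.5, 0.4]
opening: 0.0879
finger_force: 0.0
```

Run:
```python
from h import *
go([.545,-.205,.30],down(np.radians(165)))
```

```text
shift mm [ -50.9 -190.4  -28.6] norm 199.1 rot [ 0.0001  0.0003 -0.0035]
```

jog_arm(
  motion=[
    [88, -10, -38, -6, 0, 0, 0],
    [88, -20, -76, -12, 0, 0, 0],
    [88, -31, -114, -18, 0, 0, 0],
    [88, -41, -152, -24, 0, 0, 0],
    [88, -51, -190, -29, 0, 0, 0],
  ],
)

```text
time_s: 2.5
eef_pos: [0.5462, -0.2045, 0.3007]
orientation: [0.131, 0.991, -0.0, 0.0]
force: [0.8, 0.2, 0.7]
opening: 0.0882
finger_force: 0.0
```

jog_arm(
  motion=[
    [88, 0, 0, 0, 0, 0, 0],
    [88, 0, 0, 0, 0, 0, 0],
  ],
)

```text
time_s: 2.67
eef_pos: [0.5464, -0.2044, 0.2998]
orientation: [0.132, 0.991, 0.0, -0.0]
force: [-0.2, 0.4, -0.5]
opening: 0.0877
finger_force: 0.0
```

Run:
```python
from h import *
s=snap('wrist','w3'); print(cur()[0])
print(proj('w3',[[.575,-.288,.1],[.62,-.149,.12],[.59,-.216,.12]]))
i=cv2.convertScaleAbs(s['color'],alpha=.85)
cv2.imwrite('pics/w3b.png',cv2.resize(i,(800,600),interpolation=cv2.INTER_CUBIC))
```

```text
[ 0.54659982 -0.20309673  0.29979482]
[[208.34205466 224.96028667]
 [356.5959198  238.73876326]
 [281.0821787  227.50540347]]
```

View pics/w3b.png

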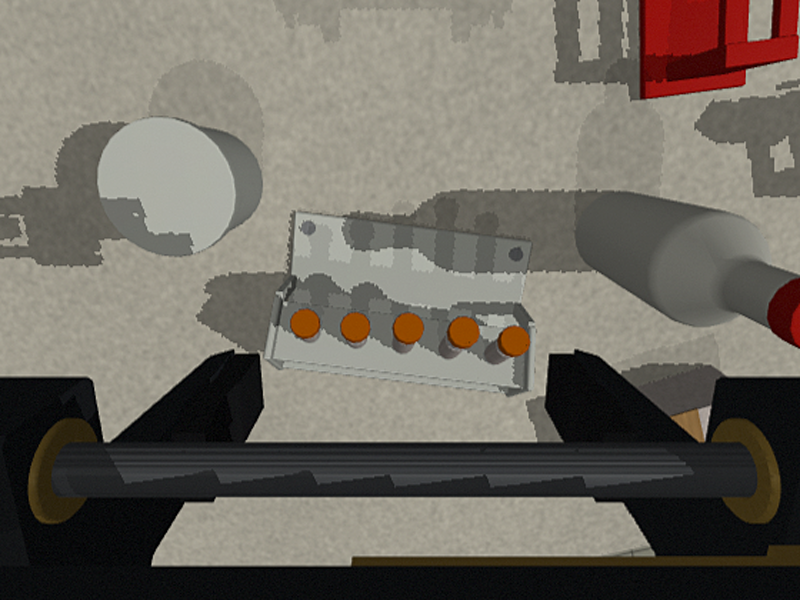

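The rack is clear here, with caps at (305,323), (355,327), (408,328), (463,332) and (514,341) and the bottle's foot near (640,240). The jar is on the left. I'll fit the rack pose and the long/short and proud/home choice to the cap silhouettes in all three views.

```bash
cat > fit.py <<'E'
from h import *
from itertools import combinations
from scipy.optimize import least_squares
th=np.radians(32); t=np.linspace(0,2*np.pi,24,endpoint=False)
ax=np.array([-np.sin(th),0,np.cos(th)]); ex=np.array([np.cos(th),0,np.sin(th)]); ey=np.array([0,1,0])
def W(p,P): c,s=np.cos(p[2]),np.sin(p[2]); return P@np.array([[c,s,0],[-s,c,0],[0,0,1]])+[p[0],p[1],0]
def cap(i,top): 
    c=np.array([.04,-.072+.036*i,.03]); r=.0105
    return np.vstack([c+ax*h+r*(np.cos(t)[:,None]*ex+np.sin(t)[:,None]*ey) for h in(top,top-.009)])
def cen(f,P):
    m=cv2.moments(cv2.convexHull(proj(f,P).astype(np.float32))); return np.array([m['m10'],m['m01']])/m['m00']
def detect(f,p0):
    g=cv2.imread(f'pics/{f}.png').astype(int); b,gr,r=g[...,0],g[...,1],g[...,2]
    w=np.clip((r-b-40)/60.,0,1); out=[]
    n,l,st,c=cv2.connectedComponentsWithStats(((r-b)>55).astype(np.uint8))
    for q in p0:
        k=1+np.argmin(np.linalg.norm(c[1:]-q,axis=1)); out.append(c[k]); print(f,c[k].round(1),st[k,4])
    return np.array(out)
# i=0 is rack y=-72
obs={'w3':detect('w3',np.array([(305,323),(355,327),(408,328),(463,332),(514,341)])*.7),
 's0':detect('s0',np.array([(184.5,190.5),(196.5,192),(210,189),(222.6,190),(234.6,198)])),
 't0':detect('t0',np.array([(377,228),(364,224),(350.7,221),(337.5,217),(325,211)]))}
if __name__=='__main__':
    wt={'w3':1,'s0':.7,'t0':.7}; res=[]
    for sh in combinations(range(5),2):
        for pr in combinations(range(5),2):
            tops=[(.084 if i in sh else .109)+(.008 if i in pr else 0) for i in range(5)]
            def F(p,o=obs):
                e=[]
                for j,(f,d) in enumerate(obs.items()):
                    b=np.array(p[3+2*j:5+2*j])
                    e+=list(((np.array([cen(f,W(p,cap(i,tops[i]))) for i in range(5)])+b-d)*wt[f]).ravel())+list(b/1.5)
                return np.array(e)
            r=least_squares(F,[.65,-.22,.3]+[0]*6); res.append((r.cost,sh,pr,r.x,F(r.x)))
    res.sort(key=lambda a:a[0])
    for a in res[:4]: print(a[0].round(2),a[1],a[2],a[3].round(4))
    print(res[0][4].round(2))
E
python3 fit.py
```

```text
w3 [213.2 226.3] 342
w3 [248.4 228.8] 344
w3 [285.4 229.5] 374
w3 [324.  232.4] 395
w3 [359.5 238.6] 380
s0 [184.  190.3] 27
s0 [196.1 191.2] 28
s0 [210.  188.8] 28
s0 [223.1 189.9] 29
s0 [234.5 197.9] 32
t0 [376.4 227.5] 33
t0 [363.5 223.6] 31
t0 [350.3 220.9] 29
t0 [336.7 216.7] 31
t0 [324.5 210.5] 32
0.37 (0, 1) (1, 3) [ 0.6079 -0.2192 -0.3914  0.5059 -0.2125 -0.5742  0.1387  0.5405  0.2621]
8.69 (0, 1) (0, 1) [ 0.6081 -0.2184 -0.3689  0.385  -0.1314 -0.6785  0.1059  0.733   0.3036]
9.83 (0, 1) (3, 4) [ 0.6082 -0.2193 -0.4056  0.0188 -0.7242 -0.5371  0.0376  0.6392  0.3509]
10.22 (0, 1) (0, 3) [ 0.6086 -0.2188 -0.3885  0.124  -0.5666 -0.5855  0.134   0.7538  0.6009]
[-0.06 -0.01 -0.09  0.01 -0.06  0.08 -0.02  0.   -0.01 -0.02  0.34 -0.14
  0.25  0.02  0.27  0.09  0.03 -0.08 -0.07 -0.06 -0.05 -0.05 -0.38  0.09
 -0.03 -0.   -0.04 -0.06 -0.18 -0.04  0.08  0.03 -0.19 -0.12  0.36  0.17]
```

The fit is decisive (cost 0.37 against 8.7 for the next best). Places 1 (short) and 3 (long) are proud, and the rack is at (0.608, -0.219) with yaw -0.391. The tool comes first. I'll grasp across the handle flats (about 44°), passing above the bottle at z = 0.30.

Run:
```python
from h import *
Rt=down(np.radians(134)); a=[.5617,.191,.30]
go(a,Rt); go([.5617,.191,.0935],Rt,np.array(a),Rt); print(cur()[2]['joints'])
```

```text
shift mm [ 87.9 384.5   0. ] norm 394.4 rot [ 4.000e-04 -4.000e-04  5.397e-01]
shift mm [  0.    0.  206.5] norm 206.5 rot [0. 0. 0.]
[-5.56713735e-01  4.12543328e-01  1.20038850e+00  3.81457376e-04
  1.52906405e+00 -1.86434599e+00]
```

jog_arm(
  motion=[
    [88, 9, 38, 0, 0, 0, 0],
    [88, 18, 77, 0, 0, 0, 0],
    [88, 26, 115, 0, 0, 0, 0],
    [88, 35, 154, 0, 0, 0, 0],
    [88, 44, 192, 0, 0, 0, 0],
  ],
)

```text
time_s: 3.13
eef_pos: [0.5533, -0.0031, 0.3]
orientation: [0.13, 0.992, 0.0, 0.0]
force: [1.5, 0.1, -0.0]
opening: 0.088
finger_force: 0.0
```

jog_arm(
  motion=[
    [88, 9, 38, 0, 0, 0, 0.1],
    [88, 18, 77, 0, 0, 0, 0.21],
    [88, 26, 115, 0, 0, 0, 0.32],
    [88, 35, 154, 0, 0, 0, 0.43],
    [88, 44, 192, 0, 0, 0, 0.54],
  ],
)

```text
time_s: 3.55
eef_pos: [0.56, 0.1937, 0.3001]
orientation: [0.392, 0.92, 0.0, -0.0]
force: [0.5, 0.0, 0.9]
opening: 0.0877
finger_force: 0.0
```

jog_arm(
  motion=[
    [88, 0, 0, 0, 0, 0, 0],
    [88, 0, 0, 0, 0, 0, 0],
  ],
)

```text
time_s: 3.72
eef_pos: [0.5602, 0.193, 0.2997]
orientation: [0.388, 0.922, -0.0, -0.0]
force: [-0.2, -0.5, 0.7]
opening: 0.088
finger_force: 0.0
```

Run:
```python
from h import *
go([.5617,.191,.16],down(np.radians(134))); s=snap('wrist','w4');print(proj('w4',[[.5617,.191,.136]]))
cv2.imwrite('pics/w4b.png',cv2.resize(cv2.convertScaleAbs(s['color'][110:320,140:420],alpha=1),(800,600),interpolation=cv2.INTER_CUBIC))
```

```text
shift mm [ -2.5  -0.3 139.7] norm 139.7 rot [-0.0002 -0.0003  0.0059]
[[280.77547267 188.5879572 ]]
```

View pics/w4b.png

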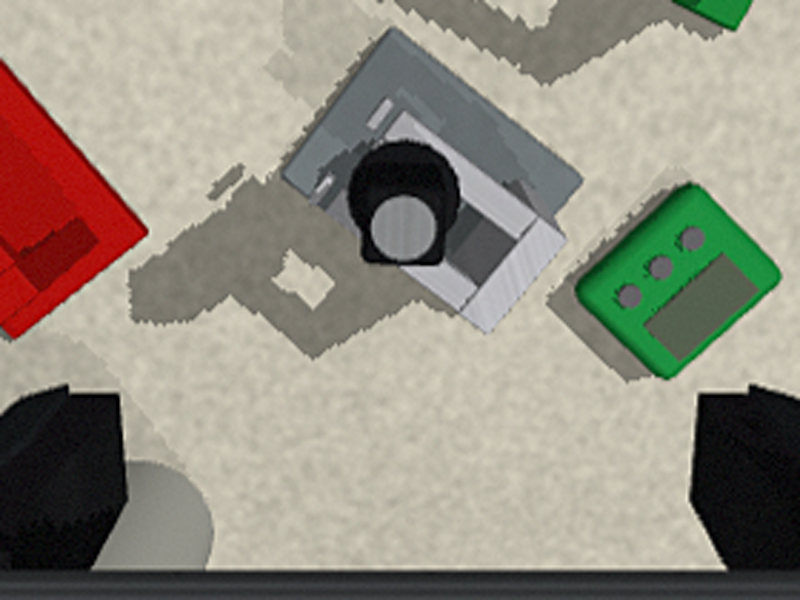

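The handle's square lines up with the jaws, and its top disc is at (403,229). I'll combine the three wrist views to separate the hand-eye bias from the handle position.

Run:
```python
from h import *
from scipy.optimize import least_squares
obs=[('w1',282.8,286.3),('w2',277.55,215.5),('w4',281.05,190.15)]
print('tri',tri(*obs).round(4))
for f,u,v in obs: print(f,atz(f,u,v,.136).round(4))
def F(q):
    return np.concatenate([(proj(f,[q[0],q[1],.136])[0]+q[2:4]-[u,v]) for f,u,v in obs]+[q[2:4]/3])
r=least_squares(F,[.56,.19,0,0]);print(r.x.round(4),r.fun.round(2))
```

```text
tri [0.562  0.1911 0.1374]
w1 [0.5624 0.192  0.136 ]
w2 [0.5622 0.1909 0.136 ]
w4 [0.5629 0.1902 0.136 ]
[0.5614 0.1905 1.0385 1.2638] [-0.74 -0.09  0.55  0.12  0.08 -0.17  0.35  0.42]
```

jog_arm(
  motion=[
    [88, -1, 0, 35, 0, 0, 0],
    [88, -2, 0, 70, 0, 0, 0],
    [88, -2.5, 0, 105, 0, 0, 0],
    [88, -2.5, 0, 140, 0, 0, 0],
    [88, -2.5, 0, 160, 0, 0, 0],
  ],
)

```text
time_s: 4.18
eef_pos: [0.5617, 0.1869, 0.1363]
orientation: [0.391, 0.921, -0.001, -0.002]
force: [-0.3, -0.1, -1.0]
opening: 0.0876
finger_force: 0.0
```

jog_arm(
  motion=[
    [88, 0, 0, 20, 0, 0, 0],
    [88, 0, 0, 35, 0, 0, 0],
    [88, 0, 0, 42, 0, 0, 0],
    [88, 0, 0, 45, 0, 0, 0],
    [88, 0, 0, 45, 0, 0, 0],
  ],
)

```text
time_s: 4.6
eef_pos: [0.5635, 0.1876, 0.0949]
orientation: [0.391, 0.921, -0.0, -0.0]
force: [0.0, -1.0, 0.6]
opening: 0.0879
finger_force: 0.0
```

Run:
```python
from h import *
go([.562,.1908,.0935],down(np.radians(134))); print(cur()[0],cur()[2]['force'])
```

```text
shift mm [3.4 1.1 1.4] norm 3.8 rot [-0.  0. -0.]
[0.56353871 0.18758558 0.09493862] [ 0.03388157 -0.97312005  0.55456565]
```

jog_arm(
  motion=[
    [88, 0, 0, 0, 0, 0, 0],
    [88, 0, 0, 0, 0, 0, 0],
  ],
)

```text
time_s: 4.77
eef_pos: [0.5641, 0.188, 0.0959]
orientation: [0.391, 0.921, 0.0, 0.001]
force: [-0.6, 0.1, 0.4]
opening: 0.0878
finger_force: 0.0
```

Run:
```python
from h import *
for i in range(3): s=snap('wrist','w5'); go([.562,.1908,.0935],down(np.radians(134)))
print(proj('w5',[[.562,.191,.136]]))
cv2.imwrite('pics/w5b.png',s['color'][60:310,140:420])
```

```text
shift mm [3.4 0.5 2.2] norm 4.1 rot [0.0013 0.001  0.0002]
shift mm [3.3 0.5 2. ] norm 3.9 rot [0.0011 0.0008 0.0002]
shift mm [3.3 0.6 1.9] norm 3.8 rot [0.0009 0.0007 0.0002]
[[280.94233581 314.01586665]]
```

View pics/w5b.png

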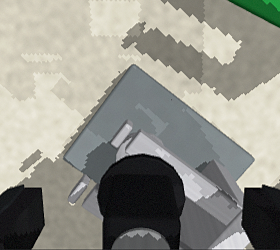

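The disc's top edge is at (140,229) in the crop, as predicted for the handle at (0.562, 0.191). The hand is about 3 mm off, so I'll correct that and then grip.

jog_arm(
  motion=[
    [88, 1.5, 0, 1, 0, 0, 0],
    [88, 3.3, 0.5, 1.5, 0, 0, 0],
    [88, 3.3, 0.5, 1.5, 0, 0, 0],
    [88, 3.3, 0.5, 1.5, 0, 0, 0],
  ],
)

```text
time_s: 5.25
eef_pos: [0.5616, 0.1908, 0.0932]
orientation: [0.391, 0.921, -0.0, -0.0]
force: [0.1, -0.0, 0.2]
opening: 0.0878
finger_force: 0.0
```

Run:
```python
from h import *
go([.562,.1908,.0935],down(np.radians(134)))
```

```text
shift mm [-0.3  0.3 -0.3] norm 0.5 rot [-0.0001 -0.0001  0.0003]
```

jog_arm(
  motion=[
    [50, 0, 0, 0, 0, 0, 0],
    [35, 0, 0, 0, 0, 0, 0],
    [27, 0, 0, 0, 0, 0, 0],
    [20, 0, 0, 0, 0, 0, 0],
    [20, 0, 0, 0, 0, 0, 0],
  ],
  force=45,
)

```text
time_s: 5.67
eef_pos: [0.5617, 0.1907, 0.0932]
orientation: [0.391, 0.92, -0.0, -0.0]
force: [0.2, 0.4, -0.0]
opening: 0.0569
finger_force: 0.0
```

jog_arm(
  motion=[
    [20, 0, 0, 0, 0, 0, 0],
    [20, 0, 0, 0, 0, 0, 0],
    [20, 0, 0, 0, 0, 0, 0],
    [20, 0, 0, 0, 0, 0, 0],
    [20, 0, 0, 0, 0, 0, 0],
  ],
  force=45,
)

```text
time_s: 6.08
eef_pos: [0.5616, 0.1906, 0.0932]
orientation: [0.391, 0.921, -0.0, -0.0]
force: [-0.4, -0.7, 0.3]
opening: 0.0255
finger_force: 44.9
```

jog_arm(
  motion=[
    [20, 0, 0, -3, 0, 0, 0],
    [20, 0, 0, -6, 0, 0, 0],
    [20, 0, 0, -9, 0, 0, 0],
    [20, 0, 0, -9, 0, 0, 0],
    [20, 0, 0, -9, 0, 0, 0],
  ],
)

```text
time_s: 6.5
eef_pos: [0.5617, 0.1907, 0.1024]
orientation: [0.391, 0.921, 0.0, 0.0]
force: [0.7, -0.2, -3.4]
opening: 0.0254
finger_force: 44.9
```

Run:
```python
from h import *
p,r,s=cur(); print(p,s['force'],s['opening'])
x=np.array([np.cos(.1135),np.sin(.1135),0])
go(np.array([.5616,.1906,.1022])-.075*x,down(np.radians(134)))
```

```text
[0.56171071 0.19074905 0.10239005] [ 0.68064756 -0.20901597 -3.37692565] 0.02538583300777512
shift mm [ 45.6 -59.7   0.2] norm 75.1 rot [0.0002 0.0001 0.0001]
```

jog_arm(
  motion=[
    [20, 4, -5, 0, 0, 0, 0],
    [20, 12, -16, 0, 0, 0, 0],
    [20, 24, -32, 0, 0, 0, 0],
    [20, 36, -48, 0, 0, 0, 0],
    [20, 45.6, -59.7, 0, 0, 0, 0],
  ],
)

```text
time_s: 6.92
eef_pos: [0.485, 0.1818, 0.1019]
orientation: [0.391, 0.921, -0.0, -0.001]
force: [1.1, 0.4, -2.0]
opening: 0.0254
finger_force: 44.9
```

```bash
cat > press.py <<'E'
from h import *
rp=np.array([.6079,-.2192,-.3914]); th=np.radians(32)
c,s=np.cos(rp[2]),np.sin(rp[2]); Rr=R.from_euler('z',rp[2])
AX=Rr.apply([-np.sin(th),0,np.cos(th)])
TOP={1:.092,3:.117}; ZT=.0672
def foot(i): return Rr.apply([.04,-.072+.036*i,.03])+[rp[0],rp[1],0]
def Rp(roll): # gripper z=-AX ; roll=0 -> minimal tilt from down(yaw) with tool x in slant plane pointing to robot
    z=-AX; y=Rr.apply([0,1,0]); x=np.cross(y,z); return R.from_matrix(np.c_[x,y,z])*R.from_euler('z',roll)
def tcp(i,gap): # pressing face gap above proud flange top, along axis
    return foot(i)+AX*(TOP[i]-.007+gap+ZT)
E
python3 - <<'E'
from press import *
print('bottle',atz('t0',278,216,.235).round(3), 'jar',atz('t0',400.5,271,.091).round(3))
print(cur()[0])
for roll in (0,.41,-1.57,1.57):
  for i in(1,3):
    t=tcp(i,0);Rt=Rp(roll)
    cs=[t+Rt.apply([a*.0375,b*.094,-.064]) for a in(-1,1) for b in(-1,1)]
    print(roll,i,t.round(3),np.round(cs,3).tolist())
    print('  rot from down134',(down(np.radians(134)).inv()*Rt).as_rotvec().round(3))
E
```

```text
bottle [ 0.592 -0.03   0.235] jar [ 0.465 -0.347  0.091]
[0.48504975 0.18182185 0.10191643]
0 1 [ 0.557 -0.237  0.159] [[0.519, -0.323, 0.233], [0.59, -0.149, 0.233], [0.46, -0.299, 0.193], [0.532, -0.125, 0.193]]
  rot from down134 [-0.115 -0.551 -0.401]
0 3 [ 0.572 -0.165  0.18 ] [[0.534, -0.251, 0.254], [0.606, -0.078, 0.254], [0.475, -0.227, 0.215], [0.547, -0.053, 0.215]]
  rot from down134 [-0.115 -0.551 -0.401]
0.41 1 [ 0.557 -0.237  0.159] [[0.484, -0.317, 0.212], [0.609, -0.181, 0.251], [0.442, -0.267, 0.175], [0.566, -0.132, 0.215]]
  rot from down134 [-0.223 -0.512 -0.001]
0.41 3 [ 0.572 -0.165  0.18 ] [[0.499, -0.245, 0.233], [0.624, -0.11, 0.273], [0.457, -0.195, 0.196], [0.581, -0.06, 0.236]]
  rot from down134 [-0.223 -0.512 -0.001]
-1.57 1 [ 0.557 -0.237  0.159] [[0.613, -0.22, 0.263], [0.466, -0.159, 0.164], [0.585, -0.289, 0.263], [0.437, -0.228, 0.164]]
  rot from down134 [ 0.361 -0.551 -1.922]
-1.57 3 [ 0.572 -0.165  0.18 ] [[0.628, -0.148, 0.284], [0.481, -0.087, 0.185], [0.6, -0.218, 0.284], [0.452, -0.157, 0.185]]
  rot from down134 [ 0.361 -0.551 -1.922]
1.57 1 [ 0.557 -0.237  0.159] [[0.437, -0.228, 0.164], [0.585, -0.289, 0.263], [0.466, -0.159, 0.164], [0.613, -0.22, 0.263]]
  rot from down134 [-0.494 -0.324  1.127]
1.57 3 [ 0.572 -0.165  0.18 ] [[0.452, -0.157, 0.185], [0.6, -0.217, 0.284], [0.481, -0.087, 0.185], [0.628, -0.148, 0.284]]
  rot from down134 [-0.494 -0.324  1.127]
```

Run:
```python
from press import *
D=down(np.radians(134)); A=np.array([.46,.17,.26]); B=tcp(3,.05); print(B)
go(A,D)
d,r=go(B,Rp(1.57),A,D)
# three equal legs, each expressed in the frame at its own start
p0,R0=A,D
for k in(1,2,3):
    p1=A+(B-A)*k/3; R1=D*R.from_rotvec(r*k/3); go(p1,R1,p0,R0); p0,R0=p1,R1
```

```text
[ 0.54731573 -0.15525214  0.22267653]
shift mm [   9.   -26.4 -158. ] norm 160.5 rot [-0.001  -0.0007  0.0001]
shift mm [-294.6 -163.1   37.3] norm 338.8 rot [-0.4937 -0.3235  1.1269]
shift mm [-98.2 -54.4  12.4] norm 112.9 rot [-0.1646 -0.1078  0.3756]
shift mm [-110.2  -17.2   17.9] norm 112.9 rot [-0.1646 -0.1078  0.3756]
shift mm [-107.    20.2   30. ] norm 112.9 rot [-0.1646 -0.1078  0.3756]
```

jog_arm(
  motion=[
    [20, 1, -3, -15, 0, 0, 0],
    [20, 3, -10, -55, 0, 0, 0],
    [20, 5, -17, -95, 0, 0, 0],
    [20, 7, -23, -133, 0, 0, 0],
    [20, 9, -26, -158, 0, 0, 0],
  ],
)

```text
time_s: 7.33
eef_pos: [0.4616, 0.1702, 0.2638]
orientation: [0.391, 0.921, 0.001, 0.002]
force: [0.8, -0.2, -2.4]
opening: 0.0259
finger_force: 44.9
```

jog_arm(
  motion=[
    [20, -20, -11, 2.5, -0.033, -0.022, 0.075],
    [20, -39, -22, 5, -0.066, -0.043, 0.15],
    [20, -59, -33, 7.5, -0.099, -0.065, 0.225],
    [20, -79, -44, 10, -0.132, -0.086, 0.3],
    [20, -98.2, -54.4, 12.4, -0.1646, -0.1078, 0.3756],
  ],
)

```text
time_s: 7.75
eef_pos: [0.4907, 0.061, 0.2475]
orientation: [0.555, 0.826, 0.055, 0.082]
force: [-0.7, 0.2, -2.2]
opening: 0.0259
finger_force: 44.9
```

jog_arm(
  motion=[
    [20, -22, -3.4, 3.6, -0.033, -0.022, 0.075],
    [20, -44, -7, 7, -0.066, -0.043, 0.15],
    [20, -66, -10, 10.7, -0.099, -0.065, 0.225],
    [20, -88, -14, 14.3, -0.132, -0.086, 0.3],
    [20, -110.2, -17.2, 17.9, -0.1646, -0.1078, 0.3756],
  ],
)

```text
time_s: 8.17
eef_pos: [0.5196, -0.0473, 0.235]
orientation: [0.693, 0.695, 0.106, 0.159]
force: [-0.3, 0.2, -2.4]
opening: 0.026
finger_force: 44.9
```

jog_arm(
  motion=[
    [20, -22, 4, 6, -0.033, -0.022, 0.075],
    [20, -44, 8, 12, -0.066, -0.043, 0.15],
    [20, -66, 12, 18, -0.099, -0.065, 0.225],
    [20, -88, 16, 24, -0.132, -0.086, 0.3],
    [20, -107, 20.2, 30, -0.1646, -0.1078, 0.3756],
  ],
)

```text
time_s: 8.58
eef_pos: [0.5488, -0.1559, 0.2225]
orientation: [0.8, 0.533, 0.153, 0.229]
force: [0.7, 0.1, -3.2]
opening: 0.0259
finger_force: 44.9
```

jog_arm(
  motion=[
    [20, 0, 0, 0, 0, 0, 0],
    [20, 0, 0, 0, 0, 0, 0],
    [20, 0, 0, 0, 0, 0, 0],
  ],
)

```text
time_s: 8.83
eef_pos: [0.5489, -0.154, 0.2228]
orientation: [0.798, 0.536, 0.153, 0.229]
force: [-0.2, 0.1, -2.7]
opening: 0.0254
finger_force: 44.9
```

Run:
```python
from press import *
p,r,s=cur(); print(p,s['joints'].round(2),s['force'].round(1),s['opening'])
go(tcp(3,.05),Rp(1.57)); go(tcp(3,.012),Rp(1.57))
s=[snap(n,n+'6')['color'] for n in('wrist','scene','top')]
i=cv2.resize(s[1][140:245,150:290],(560,420),interpolation=cv2.INTER_CUBIC)
j=cv2.resize(s[2][170:290,280:400],(420,420),interpolation=cv2.INTER_CUBIC)[:,:240]
cv2.imwrite('pics/6b.png',np.hstack([i,j]))
cv2.imwrite('pics/6w.png',s[0])
```

```text
[ 0.54893616 -0.15398611  0.22282229] [-0.51  0.18  1.82  0.11  0.59 -0.19] [-0.2  0.1 -2.7] 0.025422964035734553
shift mm [-1.8 -0.9 -0.4] norm 2.1 rot [-0.0013 -0.001   0.002 ]
shift mm [-1.8 -0.9 37.6] norm 37.6 rot [-0.0013 -0.001   0.002 ]
```

View pics/6b.png

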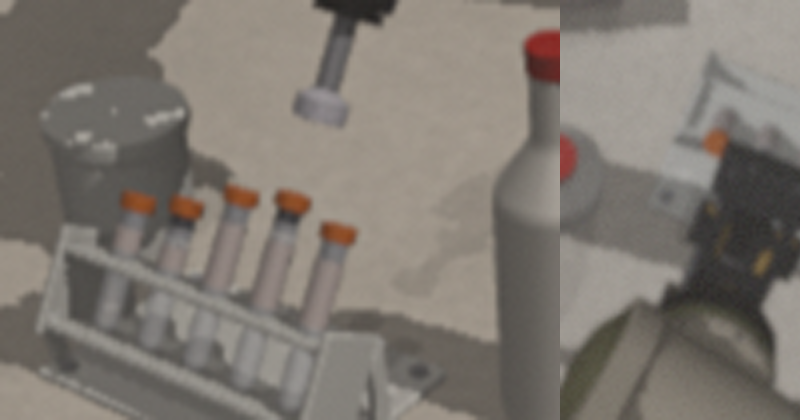

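The cup at crop (320,107) hangs up the axis from the proud 4th cap at (293,203). I'll check the cup's observed scene-image position numerically against its model, using the same camera as the cap.

Run:
```python
from press import *
t=np.linspace(0,2*np.pi,32,endpoint=False)
p,r,_=cur(); r0=r.as_matrix()
P=np.vstack([p+r.apply(np.c_[.0155*np.cos(t),.0155*np.sin(t),0*t+ZT-z]) for z in(0,.012)])
h=cv2.convexHull(proj('scene6',P).astype(np.float32)); m=cv2.moments(h); c=np.array([m['m10'],m['m01']])/m['m00']
g=cv2.imread('pics/scene6.png')
x0,y0=220,158; cr=g[y0:y0+18,x0:x0+20].astype(int)
print('model',c.round(2),'area',m['m00'])
k=cr[...,0]-cr[...,2]  # b-r
M=((k>-8)&(cr.mean(2)>100)).astype(np.uint8)
for row in M: print(''.join('.#'[v] for v in row))
n,l,st,cc=cv2.connectedComponentsWithStats(M); j=1+np.argmax(st[1:,4]); print(cc[j]+[x0,y0],st[j])
```

```text
model [230.34 167.06] area 84.58495678997133
............##......
............##......
............#.......
.........#.##.......
.......#######......
.....#########......
.....##########.....
......##########....
.....############...
.....############...
.....############...
.......#########....
...........#####....
....................
....................
....................
....................
....................
[230.5        165.43617021] [ 5  0 12 13 94]
```

jog_arm(
  motion=[
    [20, -1, -0.5, 10, 0, 0, 0],
    [20, -2.4, -0.9, 20, 0, 0, 0],
    [20, -2.4, -0.9, 30, 0, 0, 0],
    [20, -2.4, -0.9, 37, 0, 0, 0.002],
    [20, -2.4, -0.9, 37, 0, 0, 0.002],
  ],
)

```text
time_s: 9.4
eef_pos: [0.5659, -0.1642, 0.1888]
orientation: [0.8, 0.534, 0.153, 0.228]
force: [-0.3, -0.2, -3.3]
opening: 0.0255
finger_force: 44.9
```

jog_arm(
  motion=[
    [20, 0, 0, 0, 0, 0, 0],
    [20, 0, 0, 0, 0, 0, 0],
  ],
)

```text
time_s: 9.57
eef_pos: [0.566, -0.1642, 0.1911]
orientation: [0.799, 0.534, 0.154, 0.229]
force: [0.5, 0.1, -1.5]
opening: 0.0255
finger_force: 44.9
```

```bash
cat > chk.py <<'E'
from press import *
import sys
def chk(i,f):
    s=snap('scene',f); p,r,st=cur(); print('F',st['force'].round(1))
    go(tcp(i,0),Rp(1.57)); q=foot(i)
    v=r.apply([0,0,-1]); o=p-v*ZT
    # offset of the tool axis from the tube axis at the cap, in rack x-perp / y
    h=q+AX*TOP[i]; e=o-h; e-=AX*(e@AX); print('off axis mm (slant,y)',(1000*np.array([e@Rr.apply([np.cos(th),0,np.sin(th)]),e@Rr.apply([0,1,0])])).round(2),'tilt',np.degrees(np.arccos(v@AX)).round(2))
    b,g=s['color'][...,0].astype(int),s['color'].astype(int)
    t=proj(f,[o,h,h+AX*-.0045]); print(t.round(1))
    x0,y0=(t[1]-[13,16]).astype(int)
    M=(g[...,2]-g[...,0])[y0:y0+24,x0:x0+26]
    W=((g[...,0]-g[...,2])>-8)&(g.mean(2)>100)
    for yy in range(24): print(y0+yy,''.join('O' if M[yy,k]>55 else '#' if W[y0+yy,x0+k] else '.' for k in range(26)))
    print('x0',x0)
chk(int(sys.argv[1]),sys.argv[2])
E
python3 chk.py 3 sc7
```

```text
F [-0.2 -0.1 -3.1]
shift mm [ 1.2 -0.9 12.5] norm 12.6 rot [ 0.0005 -0.0001 -0.0018]
off axis mm (slant,y) [ 0.96 -1.2 ] tilt 0.03
[[224.2 185.2]
 [224.2 187.7]
 [223.6 189.6]]
171 ................##.#......
172 ................##........
173 ................#.........
174 ...............##.#.......
175 ...............##.........
176 ...............#..........
177 ............####..........
178 ..........########........
179 ........##########........
180 ........###########.......
181 .........###########......
182 .......#.###########......
183 ........############......
184 .........###########......
185 ...........#########......
186 ...............####.......
187 O.........................
188 O........OOOO.............
189 OO.......OOOOOOO..........
190 OO.......OOOOOOO..........
191 O........OOOOOOO..........
192 ...........OOOOO..........
193 #.........................
194 #.........................
x0 211
```

jog_arm(
  motion=[
    [20, 0.3, -0.9, 2, 0, 0, 0],
    [20, 0.3, -0.9, 5, 0, 0, 0],
    [20, 0.3, -0.9, 8, 0, 0, 0],
    [20, 0.3, -0.9, 9, 0, 0, 0],
    [20, 0.3, -0.9, 9, 0, 0, 0],
  ],
)

```text
time_s: 10.03
eef_pos: [0.5697, -0.1655, 0.1825]
orientation: [0.799, 0.534, 0.153, 0.229]
force: [-0.1, -0.4, -2.5]
opening: 0.0257
finger_force: 44.9
```

```bash
python3 chk.py 3 sc8
```

```text
F [-0.1  0.2 -2.7]
shift mm [0.9 0.3 3.1] norm 3.2 rot [-0.0003 -0.0002 -0.0019]
off axis mm (slant,y) [-0.32 -0.9 ] tilt 0.02
[[223.5 189.3]
 [224.2 187.7]
 [223.6 189.6]]
171 .................##.......
172 ................##........
173 ................##.#......
174 ................##........
175 ................#.........
176 ...............##.#.......
177 ...............##.........
178 ...............##.........
179 ...............#..........
180 ...............#.#........
181 ...........#####..........
182 .........########.........
183 ........#########.........
184 .......###########........
185 .......############.......
186 ........###########.......
187 O......############.......
188 OO......###########.......
189 OO.........########.......
190 OO............#####.......
191 O.........OO..............
192 ............OOO...........
193 #.........................
194 #.........................
x0 211
```

The rim is around the cap with no contact force, so the cup is aligned. Now I press gently.

jog_arm(
  motion=[
    [20, 0, 0, 1.5, 0, 0, 0],
    [20, 0, 0, 3, 0, 0, 0],
    [20, 0, 0, 4.5, 0, 0, 0],
    [20, 0, 0, 5.5, 0, 0, 0],
    [20, 0, 0, 6, 0, 0, 0],
  ],
)

```text
time_s: 10.5
eef_pos: [0.5726, -0.1666, 0.1782]
orientation: [0.799, 0.534, 0.153, 0.229]
force: [-6.2, 2.0, 3.3]
opening: 0.0256
finger_force: 44.9
```

Run:
```python
from press import *
s=cur()[2]; print('axial',s['force']@AX); go(tcp(3,0),Rp(1.57))
```

```text
axial 6.257123360318542
shift mm [ 0.9  0.1 -2.4] norm 2.5 rot [ 0.0001 -0.0002 -0.0017]
```

jog_arm(
  motion=[
    [20, 0, 0, 1, 0, 0, 0],
    [20, 0, 0, 2, 0, 0, 0],
    [20, 0, 0, 3, 0, 0, 0],
    [20, 0, 0, 4, 0, 0, 0],
  ],
)

```text
time_s: 10.83
eef_pos: [0.5747, -0.1675, 0.1743]
orientation: [0.799, 0.534, 0.154, 0.229]
force: [-0.2, -0.7, -2.1]
opening: 0.0258
finger_force: 44.9
```

Run:
```python
from press import *
s=cur()[2]; print('axial',s['force']@AX); go(tcp(3,0),Rp(1.57))
```

```text
axial -1.8175008525769432
shift mm [ 0.9  0.2 -6.9] norm 7.0 rot [ 0.0001 -0.0002 -0.002 ]
```

The force dropped away, so it clicked. I'll follow up lightly to confirm the cap is seated against the rim.

jog_arm(
  motion=[
    [20, 0, 0, 0.8, 0, 0, 0],
    [20, 0, 0, 1.6, 0, 0, 0],
    [20, 0, 0, 2.4, 0, 0, 0],
    [20, 0, 0, 2.8, 0, 0, 0],
  ],
)

```text
time_s: 11.17
eef_pos: [0.5757, -0.1678, 0.1729]
orientation: [0.799, 0.534, 0.153, 0.229]
force: [-17.3, 5.3, 15.3]
opening: 0.0256
finger_force: 44.9
```

Run:
```python
from press import *
s=cur()[2]; print('axial',s['force']@AX); go(tcp(3,0),Rp(1.57))
```

```text
axial 22.496598849849427
shift mm [ 0.8  0.1 -8.6] norm 8.7 rot [-0.0002 -0.0003 -0.0014]
```

It is firm at 8.6 mm of travel, so tube 3 is home. I'll retract along the axis and go to tube 1 with the same lateral correction.

jog_arm(
  motion=[
    [20, 0, 0, -4, 0, 0, 0],
    [20, 0, 0, -14, 0, 0, 0],
    [20, 0, 0, -26, 0, 0, 0],
    [20, 0, 0, -38, 0, 0, 0],
    [20, 0, 0, -44, 0, 0, 0],
  ],
)

```text
time_s: 11.58
eef_pos: [0.5542, -0.159, 0.211]
orientation: [0.799, 0.534, 0.154, 0.23]
force: [-0.4, -0.2, -2.2]
opening: 0.0256
finger_force: 44.9
```

jog_arm(
  motion=[
    [20, -8, 0, 0, 0, 0, 0],
    [20, -26, 0, 0, 0, 0, 0],
    [20, -46, 0, 0, 0, 0, 0],
    [20, -64, 0, 0, 0, 0, 0],
    [20, -72, 0, 0, 0, 0, 0],
  ],
)

```text
time_s: 12.0
eef_pos: [0.5262, -0.2274, 0.2096]
orientation: [0.799, 0.534, 0.153, 0.229]
force: [-0.2, -0.6, -2.2]
opening: 0.0259
finger_force: 44.9
```

jog_arm(
  motion=[
    [20, 0, 0, 0, 0, 0, 0],
    [20, 0, 0, 0, 0, 0, 0],
  ],
)

```text
time_s: 12.17
eef_pos: [0.5268, -0.2258, 0.2094]
orientation: [0.799, 0.534, 0.153, 0.229]
force: [-0.2, 0.0, -2.2]
opening: 0.0256
finger_force: 44.9
```

Run:
```python
from press import *
s=snap('scene','sc9'); p,r,st=cur(); print('F',st['force'].round(1),st['opening'])
go(tcp(1,.012)+Rr.apply([0,-.0009,0]),Rp(1.57))
import os,sys
sys.stdout=open(os.devnull,'w'); import fit; sys.stdout=sys.__stdout__
for nm,p0 in (('s0',fit.obs['s0']),('sc9',fit.obs['s0'])): fit.detect(nm,p0)
```

```text
F [ 0.  -0.4 -3.4] 0.02577631069894446
shift mm [-0.3  0.4 47.5] norm 47.5 rot [-0.0002 -0.0003 -0.002 ]
s0 [184.  190.3] 27
s0 [196.1 191.2] 28
s0 [210.  188.8] 28
s0 [223.1 189.9] 29
s0 [234.5 197.9] 32
sc9 [184.1 190.2] 28
sc9 [196.2 191.3] 29
sc9 [210.  188.8] 28
sc9 [221.9 193.2] 28
sc9 [234.5 197.9] 32
```

Cap 3 has moved by (-1.2, +3.3) px, which is 8 mm home. Next is tube 1.

jog_arm(
  motion=[
    [20, -0.3, 0.4, 8, 0, 0, 0],
    [20, -0.3, 0.4, 22, 0, 0, 0],
    [20, -0.3, 0.4, 36, 0, 0, 0],
    [20, -0.3, 0.4, 45, 0, 0, 0],
    [20, -0.3, 0.4, 48, 0, 0, 0],
  ],
)

```text
time_s: 12.63
eef_pos: [0.5509, -0.2352, 0.167]
orientation: [0.799, 0.535, 0.153, 0.228]
force: [-0.2, 0.1, -2.7]
opening: 0.0257
finger_force: 44.9
```

jog_arm(
  motion=[
    [20, 0, 0, 0, 0, 0, 0],
    [20, 0, 0, 0, 0, 0, 0],
  ],
)

```text
time_s: 12.8
eef_pos: [0.5507, -0.2356, 0.169]
orientation: [0.799, 0.534, 0.154, 0.229]
force: [-0.8, -0.8, -1.7]
opening: 0.0255
finger_force: 44.9
```

```bash
python3 chk.py 1 sc10
```

```text
F [-1.  -0.1 -2.1]
shift mm [ 1.1 -0.5 11.9] norm 11.9 rot [ 0.0007 -0.0002 -0.0016]
off axis mm (slant,y) [ 0.49 -1.05] tilt 0.04
[[197.7 187.2]
 [197.6 189.4]
 [197.1 191.2]]
173 #####...#........#........
174 ##........#......#........
175 ................##.#......
176 ........#.......##........
177 ............#...#.........
178 ......#.........#.........
179 ..........####.##.........
180 ........##########........
181 ........##########........
182 ........###########.......
183 .......#.###########......
184 .......#.############.....
185 .......#.############.....
186 ........#############.....
187 ..#.....############...OOO
188 ............########...OOO
189 OO.....................OOO
190 OOO......OOOOO..........OO
191 OOO......OOOOOOO..........
192 OO.......OOOOOOO........#.
193 ...........OOOOO.......###
194 ###...........O........###
195 ####...................###
196 ###.......................
x0 184
```

jog_arm(
  motion=[
    [20, 0.1, -0.5, 2, 0, 0, 0],
    [20, 0.1, -0.5, 5, 0, 0, 0],
    [20, 0.1, -0.5, 8, 0, 0, 0],
    [20, 0.1, -0.5, 9, 0, 0, 0],
    [20, 0.1, -0.5, 9, 0, 0, 0],
  ],
)

```text
time_s: 13.27
eef_pos: [0.5546, -0.2374, 0.1606]
orientation: [0.799, 0.534, 0.153, 0.229]
force: [0.4, 0.2, -3.1]
opening: 0.0258
finger_force: 44.9
```

```bash
python3 chk.py 1 sc11 | head -3
```

```text
F [ 0.3 -0.8 -2.2]
shift mm [1.1 0.5 2.3] norm 2.6 rot [-0.0003 -0.0002 -0.002 ]
off axis mm (slant,y) [-0.49 -1.13] tilt 0.02
```

The rim is over this cap too, with no contact force. Pressing.

jog_arm(
  motion=[
    [20, 0.2, 0.2, 1.5, 0, 0, 0],
    [20, 0.2, 0.2, 3, 0, 0, 0],
    [20, 0.2, 0.2, 4.5, 0, 0, 0],
    [20, 0.2, 0.2, 5.5, 0, 0, 0],
    [20, 0.2, 0.2, 6, 0, 0, 0],
  ],
)

```text
time_s: 13.73
eef_pos: [0.5578, -0.2385, 0.1563]
orientation: [0.799, 0.534, 0.154, 0.229]
force: [-4.3, 1.6, 1.5]
opening: 0.0257
finger_force: 44.9
```

jog_arm(
  motion=[
    [20, 0, 0, 1, 0, 0, 0],
    [20, 0, 0, 2, 0, 0, 0],
    [20, 0, 0, 3, 0, 0, 0],
    [20, 0, 0, 4, 0, 0, 0],
  ],
)

```text
time_s: 14.07
eef_pos: [0.5599, -0.2393, 0.1523]
orientation: [0.799, 0.534, 0.153, 0.229]
force: [-0.8, 0.2, -2.5]
opening: 0.0262
finger_force: 44.9
```

Run:
```python
from press import *
s=cur()[2]; print('axial',s['force']@AX); go(tcp(1,0),Rp(1.57))
```

```text
axial -1.7008074576531316
shift mm [ 0.9  0.3 -7.8] norm 7.9 rot [-0.0001 -0.0002 -0.002 ]
```

Clicked. I'll follow up lightly, then retract.

jog_arm(
  motion=[
    [20, 0, 0, 0.8, 0, 0, 0],
    [20, 0, 0, 1.6, 0, 0, 0],
    [20, 0, 0, 2.2, 0, 0, 0],
    [20, 0, 0, 2.5, 0, 0, 0],
  ],
)

```text
time_s: 14.4
eef_pos: [0.5605, -0.2395, 0.1517]
orientation: [0.799, 0.535, 0.153, 0.229]
force: [-23.2, 8.6, 22.5]
opening: 0.0253
finger_force: 44.9
```

jog_arm(
  motion=[
    [20, 0, 0, -4, 0, 0, 0],
    [20, 0, 0, -18, 0, 0, 0],
    [20, 0, 0, -38, 0, 0, 0],
    [20, 0, 0, -58, 0, 0, 0],
    [20, 0, 0, -68, 0, 0, 0],
  ],
)

```text
time_s: 14.82
eef_pos: [0.5274, -0.226, 0.2098]
orientation: [0.799, 0.534, 0.154, 0.23]
force: [0.2, 0.3, -2.9]
opening: 0.0257
finger_force: 44.9
```

Run:
```python
from press import *
s=snap('scene','sc12'); p,r,st=cur(); print(p,st['force'].round(1),st['opening'])
import os,sys
sys.stdout=open(os.devnull,'w'); import fit; sys.stdout=sys.__stdout__
fit.detect('sc12',fit.obs['s0'])
# plan back: hover in front of fork
G=np.array([.5616,.1906,.0932]); x=np.array([np.cos(.1135),np.sin(.1135),0]); D=down(np.radians(134))
B=G-.075*x+[0,0,.16]; rv=(r.inv()*D).as_rotvec(); print(B)
p0,R0=p,r
for k in(1,2,3):
    p1=p+(B-p)*k/3; R1=r*R.from_rotvec(rv*k/3); go(p1,R1,p0,R0); p0,R0=p1,R1
```

```text
[ 0.52754109 -0.22608093  0.21090598] [ 1.2 -0.2 -0.9] 0.025747621285471
sc12 [184.  190.2] 29
sc12 [195.2 194.8] 29
sc12 [210.1 188.9] 29
sc12 [221.9 193.2] 28
sc12 [234.5 197.9] 32
[0.48708257 0.18210576 0.2532    ]
shift mm [120.6 -47.  -46.3] norm 137.5 rot [ 0.1656  0.1086 -0.376 ]
shift mm [134.5  -4.6 -27.9] norm 137.5 rot [ 0.1656  0.1086 -0.376 ]
shift mm [129.8  42.1 -16.5] norm 137.5 rot [ 0.1656  0.1086 -0.376 ]
```

Both caps are home: cap 1 moved (-0.9, +3.6) px and the others are unchanged. Now I take the tool back in front of the fork.

jog_arm(
  motion=[
    [20, 24, -9, -9, 0.033, 0.022, -0.075],
    [20, 48, -19, -18, 0.066, 0.043, -0.15],
    [20, 72, -28, -28, 0.099, 0.065, -0.225],
    [20, 96, -38, -37, 0.132, 0.087, -0.3],
    [20, 120.6, -47, -46.3, 0.1656, 0.1086, -0.376],
  ],
)

```text
time_s: 15.28
eef_pos: [0.514, -0.0889, 0.2219]
orientation: [0.691, 0.698, 0.106, 0.157]
force: [0.1, 0.3, -2.7]
opening: 0.0256
finger_force: 44.9
```

jog_arm(
  motion=[
    [20, 27, -1, -5.5, 0.033, 0.022, -0.075],
    [20, 54, -2, -11, 0.066, 0.043, -0.15],
    [20, 81, -3, -17, 0.099, 0.065, -0.225],
    [20, 108, -4, -22, 0.132, 0.087, -0.3],
    [20, 134.5, -4.6, -27.9, 0.1656, 0.1086, -0.376],
  ],
)

```text
time_s: 15.7
eef_pos: [0.5008, 0.0473, 0.2364]
orientation: [0.552, 0.828, 0.054, 0.079]
force: [-0.1, -0.3, -3.1]
opening: 0.026
finger_force: 44.9
```

jog_arm(
  motion=[
    [20, 26, 8, -3.3, 0.033, 0.022, -0.075],
    [20, 52, 17, -6.6, 0.066, 0.043, -0.15],
    [20, 78, 25, -10, 0.099, 0.065, -0.225],
    [20, 104, 34, -13, 0.132, 0.087, -0.3],
    [20, 129.8, 42.1, -16.5, 0.1656, 0.1086, -0.376],
  ],
)

```text
time_s: 16.12
eef_pos: [0.4875, 0.1836, 0.2508]
orientation: [0.389, 0.921, 0.0, -0.003]
force: [-0.1, -0.0, -2.5]
opening: 0.0254
finger_force: 44.9
```

jog_arm(
  motion=[
    [20, 0, 0, 0, 0, 0, 0],
    [20, 0, 0, 0, 0, 0, 0],
  ],
)

```text
time_s: 16.28
eef_pos: [0.4876, 0.1831, 0.2504]
orientation: [0.39, 0.921, 0.0, -0.002]
force: [-0.3, -0.4, -2.6]
opening: 0.0253
finger_force: 44.9
```

```bash
cat > back.py <<'E'
from h import *
import sys
G=np.array([.5616,.1906,.0932]); x=np.array([np.cos(.1135),np.sin(.1135),0]); D=down(np.radians(134))
def b(back,up): print(back,up); go(G-back/1000*x+[0,0,up/1000],D)
if __name__=='__main__': b(float(sys.argv[1]),float(sys.argv[2])); s=cur()[2]; print(s['force'].round(1),s['opening'])
E
python3 back.py 75 9.5
```

```text
75.0 9.5
shift mm [ -1.   -1.  147.7] norm 147.7 rot [-0.0008 -0.004   0.002 ]
[-0.3 -0.4 -2.6] 0.025323700175023195
```

jog_arm(
  motion=[
    [20, -1, -1, 25, 0, -0.004, 0.002],
    [20, -1, -1, 60, 0, -0.004, 0.002],
    [20, -1, -1, 100, 0, -0.004, 0.002],
    [20, -1, -1, 135, 0, -0.004, 0.002],
    [20, -1, -1, 147, 0, -0.004, 0.002],
  ],
)

```text
time_s: 16.7
eef_pos: [0.4846, 0.1796, 0.0993]
orientation: [0.393, 0.92, -0.002, -0.003]
force: [-0.5, -0.3, -3.4]
opening: 0.0259
finger_force: 44.9
```

jog_arm(
  motion=[
    [20, 0, 0, 0, 0, 0, 0],
    [20, 0, 0, 0, 0, 0, 0],
    [20, 0, 0, 0, 0, 0, 0],
  ],
)

```text
time_s: 16.95
eef_pos: [0.4879, 0.1806, 0.1057]
orientation: [0.392, 0.92, 0.0, 0.001]
force: [-0.2, 0.6, -2.4]
opening: 0.0257
finger_force: 44.9
```

```bash
python3 back.py 75 9.5; python3 back.py 0 9
```

```text
75.0 9.5
shift mm [1.6 0.5 3. ] norm 3.4 rot [ 0.0017  0.002  -0.0029]
[-0.2  0.6 -2.4] 0.02570183583853908
0.0 9.0
shift mm [-43.9  60.1   3.7] norm 74.5 rot [ 0.0017  0.002  -0.0029]
[-0.2  0.6 -2.4] 0.02570183583853908
```

jog_arm(
  motion=[
    [20, 1, 0.3, 1, 0, 0, 0],
    [20, 1.6, 0.5, 2.5, 0, 0.002, -0.003],
    [20, 1.6, 0.5, 2.5, 0, 0.002, -0.003],
    [20, 1.6, 0.5, 2.5, 0, 0.002, -0.003],
  ],
)

```text
time_s: 17.28
eef_pos: [0.4863, 0.1825, 0.1023]
orientation: [0.39, 0.921, 0.0, -0.001]
force: [-0.2, -0.2, -2.5]
opening: 0.0258
finger_force: 44.9
```

```bash
python3 back.py 75 9.5; python3 back.py 0 9
```

```text
75.0 9.5
shift mm [-0.9  0.3 -0.4] norm 1.0 rot [ 0.     -0.0012  0.0011]
[-0.2 -0.2 -2.5] 0.02583891294942833
0.0 9.0
shift mm [-46.6  59.8   0. ] norm 75.8 rot [ 0.     -0.0012  0.0011]
[-0.2 -0.2 -2.5] 0.02583891294942833
```

jog_arm(
  motion=[
    [20, -6, 6, 0, 0, 0, 0],
    [20, -13, 15, 0, 0, 0, 0],
    [20, -21, 26, 0, 0, 0, 0],
    [20, -29, 37, 0, 0, 0, 0],
    [20, -36, 46, 0, 0, 0, 0],
  ],
)

```text
time_s: 17.7
eef_pos: [0.5456, 0.1886, 0.102]
orientation: [0.39, 0.921, 0.0, -0.001]
force: [-0.5, 0.5, -2.8]
opening: 0.0257
finger_force: 44.9
```

jog_arm(
  motion=[
    [20, -4, 5, 0, 0, 0, 0],
    [20, -8, 10, 0, 0, 0, 0],
    [20, -10.6, 13.8, 0, 0, 0, 0],
    [20, -10.6, 13.8, 0, 0, 0, 0],
    [20, -10.6, 13.8, 0, 0, 0, 0],
  ],
)

```text
time_s: 18.12
eef_pos: [0.5614, 0.1905, 0.1017]
orientation: [0.39, 0.921, -0.0, -0.001]
force: [-0.2, -0.4, -1.9]
opening: 0.0254
finger_force: 44.9
```

```bash
python3 back.py 0 9;python3 back.py 0 0
```

```text
0.0 9.0
shift mm [-0.1  0.2 -0.5] norm 0.5 rot [-0.0008 -0.0018  0.0011]
[-0.2 -0.4 -1.9] 0.02537015238828491
0.0 0.0
shift mm [-0.1  0.2  8.5] norm 8.5 rot [-0.0008 -0.0018  0.0011]
[-0.2 -0.4 -1.9] 0.02537015238828491
```

jog_arm(
  motion=[
    [20, 0, 0, 2, 0, -0.002, 0.001],
    [20, 0, 0, 4, 0, -0.002, 0.001],
    [20, 0, 0, 6, 0, -0.002, 0.001],
    [20, 0, 0, 7.5, 0, -0.002, 0.001],
    [20, 0, 0, 7.5, 0, -0.002, 0.001],
  ],
)

```text
time_s: 18.53
eef_pos: [0.5612, 0.1905, 0.0939]
orientation: [0.391, 0.921, -0.001, -0.0]
force: [0.1, -0.8, -2.7]
opening: 0.0258
finger_force: 44.9
```

```bash
python3 back.py 0 0
```

```text
0.0 0.0
shift mm [-0.2  0.3  0.7] norm 0.8 rot [-0.0011 -0.0001  0.    ]
[ 0.1 -0.8 -2.7] 0.025770775352797145
```

jog_arm(
  motion=[
    [20, 0, 0, 0.4, 0, 0, 0],
    [20, 0, 0, 0.8, 0, 0, 0],
    [20, 0, 0, 0.8, 0, 0, 0],
  ],
)

```text
time_s: 18.78
eef_pos: [0.5615, 0.1906, 0.0935]
orientation: [0.391, 0.921, -0.0, 0.0]
force: [0.2, 0.1, -3.5]
opening: 0.0259
finger_force: 44.9
```

jog_arm(
  motion=[
    [20, 0, 0, 0.3, 0, 0, 0],
    [20, 0, 0, 0.6, 0, 0, 0],
    [20, 0, 0, 0.6, 0, 0, 0],
  ],
)

```text
time_s: 19.03
eef_pos: [0.5616, 0.1905, 0.0932]
orientation: [0.391, 0.921, -0.0, 0.0]
force: [-1.5, -0.1, 0.9]
opening: 0.0254
finger_force: 44.9
```

The weight is off the hand, so the collar rests on the prongs at the original pose. Releasing gently, then up.

jog_arm(
  motion=[
    [30, 0, 0, 0, 0, 0, 0],
    [40, 0, 0, 0, 0, 0, 0],
    [60, 0, 0, 0, 0, 0, 0],
    [88, 0, 0, 0, 0, 0, 0],
    [88, 0, 0, 0, 0, 0, 0],
  ],
)

```text
time_s: 19.45
eef_pos: [0.5615, 0.1906, 0.093]
orientation: [0.391, 0.921, -0.0, 0.0]
force: [-0.3, 0.7, 0.9]
opening: 0.0547
finger_force: 0.0
```

jog_arm(
  motion=[
    [88, 0, 0, 0, 0, 0, 0],
    [88, 0, 0, 0, 0, 0, 0],
    [88, 0, 0, 0, 0, 0, 0],
    [88, 0, 0, 0, 0, 0, 0],
    [88, 0, 0, 0, 0, 0, 0],
  ],
)

```text
time_s: 19.87
eef_pos: [0.5615, 0.1905, 0.0929]
orientation: [0.391, 0.921, -0.0, 0.0]
force: [0.0, 0.1, 0.3]
opening: 0.0872
finger_force: 0.0
```

jog_arm(
  motion=[
    [88, 0, 0, -10, 0, 0, 0],
    [88, 0, 0, -40, 0, 0, 0],
    [88, 0, 0, -80, 0, 0, 0],
    [88, 0, 0, -120, 0, 0, 0],
    [88, 0, 0, -160, 0, 0, 0],
  ],
)

```text
time_s: 20.28
eef_pos: [0.5611, 0.1906, 0.2557]
orientation: [0.391, 0.92, -0.0, 0.0]
force: [0.3, -0.2, 0.0]
opening: 0.0881
finger_force: 0.0
```

jog_arm(
  motion=[
    [88, 0, 0, -40, 0, 0, 0],
    [88, 0, 0, -44, 0, 0, 0],
    [88, 0, 0, -44, 0, 0, 0],
    [88, 0, 0, -44, 0, 0, 0],
    [88, 0, 0, -44, 0, 0, 0],
  ],
)

```text
time_s: 20.7
eef_pos: [0.5611, 0.1906, 0.2954]
orientation: [0.391, 0.92, -0.001, -0.001]
force: [-0.2, -0.2, -0.7]
opening: 0.0879
finger_force: 0.0
```

Run:
```python
from h import *
a=snap('wrist','w20')['color'];b=snap('scene','s20')['color']
i=cv2.resize(a[110:320,140:420],(400,300),interpolation=cv2.INTER_CUBIC);j=cv2.resize(b[140:297,150:440],(554,300),interpolation=cv2.INTER_CUBIC)[:,:400]
k=cv2.resize(b[140:290,290:490],(400,300)); l=cv2.resize(cv2.imread('pics/w4.png')[110:320,140:420],(400,300))
cv2.imwrite('pics/f.png',np.vstack([np.hstack([i,l]),np.hstack([j,k])])); print(cur()[2]['joints'].round(2))
```

```text
[ 0.13  0.44  1.17 -0.    1.53 -0.64]
```

View pics/f.png

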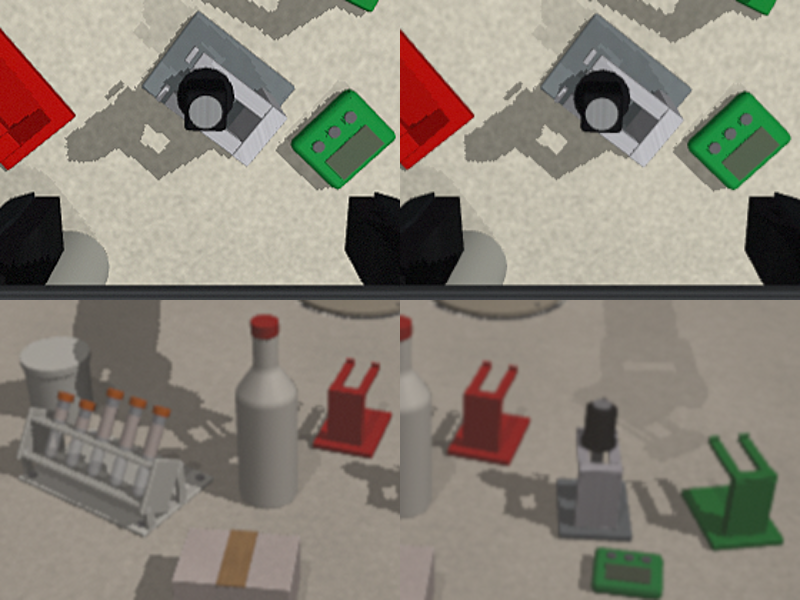

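The tool hangs in the grey fork (handle top at (205,112)), matching the earlier view at (601,114). All five caps are flush at (65–162, 395–412), and the bottle, jar, carton and timer have not moved.

```bash
python3 -c "
from bench import ctrl
print(ctrl.job_done())"
```

```text
the job is handed in; nothing more can be done
None
```

Both proud caps (the second and fourth in the row) clicked home, the tool hangs back in the grey fork as I found it, nothing else was moved, and the job was handed in at about 21 s.

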